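# Dry-stack a turned lamp column

### The job

Dry-fit the turned wooden lamp on its square plinth before gluing: set the broad flat disc on the plinth first, then the spool, then the round bulb, and last the pointed finial on top, working in that order. Each piece must sit upright and flat on the one below with that piece's tenon inside its socket, and be let go before the next is brought. Leave the chisel, the mallet and the wax tin where they lie.

Things in the scene. Friction and masses are not known exactly. Their poses are not given: they have to be found in the camera images.
- plinth: Square pale wood block, 100 x 100 mm and 24 mm high, fixed to the bench; in the middle of its flat top stands a tapered tenon 6 mm high (20 mm across, 14 at its tip). Origin: centre of the underside, x and y along its sides, z up. A piece seated on it has its own origin 24 mm above this one.
- disc: Broad flat round piece of pale wood, 62 mm across and 24 mm high to its flat top, on which stands a tapered tenon 6 mm high (20 mm across, 14 at its tip). Socket underneath, 28 mm across, 8 mm deep. Origin: centre of underside, z up its axis; yaw is meaningless. Loose, about 55 g. The next piece's origin seats 24 mm above this one.
- spool: Tall spool of pale wood, 56 mm high to its flat top, on which stands a tapered tenon 6 mm high (20 mm across, 14 at its tip). End flanges 44 mm across (0 to 12 and 42 to 56 mm height), waist 28 mm across. Socket underneath, 28 mm across, 8 mm deep. Origin: centre of underside, z up its axis; yaw is meaningless. Loose, about 60 g. The next piece's origin seats 56 mm above this one.
- bulb: Round bulb of pale wood, 54 mm across (straight from 18 to 30 mm height), 38 mm at foot and top, 42 mm high to its flat top, on which stands a tapered tenon 6 mm high (20 mm across, 14 at its tip). Socket underneath, 28 mm across, 8 mm deep. Origin: centre of underside, z up its axis; yaw is meaningless. Loose, about 65 g. The next piece's origin seats 42 mm above this one.
- finial: Acorn-shaped pointed cap of pale wood, 46 mm high, 40 mm across (straight from 12 to 26 mm height), foot 36 mm across, narrowing above to a blunt point 8 mm across; no tenon. Socket underneath, 28 mm across, 8 mm deep. Origin: centre of underside, z up its axis; yaw is meaningless. Loose, about 40 g.
- chisel: Bystander: bench chisel lying flat, 260 mm long and 26 mm thick, wooden handle towards its -x, steel blade towards its +x. Origin: under the ferrule, where handle and blade meet. Leave it alone.
- mallet: Bystander: wooden mallet lying flat; head 56 x 110 x 56 mm, handle 24 mm thick reaching 200 mm towards its -x. Origin: on the bench under the joint of handle and head. Leave it alone.
- waxtin: Bystander: round metal tin, 72 mm across and 42 mm high. Origin: centre of the underside. Leave it alone.
There are look-alikes about, which are no part of the job. Leave any green look-alike of the bulb alone.

How it is judged:
By the outcome, as a careful person would: the job done as asked, in the order asked, and still so for the second after the job is handed in, with the robot touching nothing.
It also fails if it takes over 136 s, if anything falls off the work surface, if the arm or the gripper's body presses on something with over 40 N, if the wrist force passes 120 N, or if a joint passes its speed limit or range.

### The arm

A 6-joint arm with a two-finger parallel gripper is mounted at the origin on the work surface. World frame = base frame: x ahead of the robot, y to its left, z up, the work surface at z = 0. Lengths are in m, angles in rad, forces in N, time in s.
With the tool pointing down it reaches from about 0.4 to 0.825 m from the base axis. Payload 7 kg.
Tool frame: the origin (TCP) lies midway between the tips of the shut fingers; the grasp point (between the pads) lies 19 mm behind it; z points along the fingers, y is the line along which they close (so a half turn about z gives the same grasp; the last joint's range is limited). The gripper opens to 85 mm and grips with 20 to 120 N. Pads are 22 mm wide; open, the fingers measure 114 mm over their backs; the gripper's body (76 mm by 85 mm) begins 54 mm behind the grasp point. The pads swing forward as they close: fully open they stand 13 mm farther back than shut.
Start: joints at [0.288, 0.359, 0.012, 0, -1.224, -0.288], TCP at [0.675, -0, 0.231] pointing down, gripper open.
Joint ranges: [-3.07, 3.07], [-1.43, 2.12], [-1.02, 1.25], [-3.03, 1.67], [-3.05, -0], [-3.03, 3.03]. Speed limits (rad/s): [2.39, 2.39, 3.01, 3.14, 3.14, 3.14].

### API

Orientations are given as a rotation vector (axis times angle).
In Python, from plant import status, eyes, order gives the robot as it stands. The module is installed in compiled form; this text tells all that it offers.
- The arm moves only by the tool play_rows, never from a script. Its arguments are lists of equal length, an entry for each row: "hand": the closure, from 0 (fully open) to 1 (shut); "travel": the shift along the tool's x, y, z in cm, a list of three; "angular": the turn, a rotation vector about the tool's x, y, z in units of 5 degrees (1.0 is 5 degrees), a list of three. A call has 1 to 5 rows; each row shifts and turns the commanded pose from where the row before left it, along the tool's axes as they then stand; what a row does not reach is not made up. A row lasts 1/8 s, in which the tool goes at most 62.5 mm and 10.7 degrees, less where a joint would pass 70% of its speed; a pose out of reach is approached as far as the arm can. A call with a gripper value outside its range is refused whole. The fingers move at their own pace and stop on an object; the grip force is fixed at half the most. Time passes only in rows, so rows that do not move let the fingers close. It gives the time, the measured TCP pose, the force, the opening and the grip force at its end, in the units of the state.
- status.observe(): the state, without advancing time (a new reading comes with each control period).
- eyes.read_camera(name): name is "scene" or "side" or "wrist"; returns the picture (400x640x3 uint8, red, green, blue); there is no depth.
- eyes.calibration(name): a dict with "fov_y" (degrees; the focal length in pixels is half the picture's height over the tangent of half this angle, whatever the lens; pixels are square), "cx", "cy" (the principal point, pixels), "dist" ([k1, k2, p1, p2, k3] as OpenCV has them; the pictures are not rectified), "R" (3x3) and "t" (3): a world point X has camera coordinates R X + t. Camera axes: x right, y down, z forward; pixel columns grow to the right and rows downward; lengths in m; the calibration is good to about 2 mm. A picture is of the moment at which its call begins: read the wrist's pose just before it. calibration takes no time and is no camera call; for the wrist camera it gives the pose at the moment of the call.
- order.close_job(): hands the job in; it is judged then, once.
Trained networks look in the newest picture that a camera, given by its name, has taken for a name from the list of things; names that differ only in an ending like _2 or _b are one class to them, and where a whole thing is asked for, a point or a joint stands for the part that bears it (a point fixed in the world has none). Each returns a list of dicts, best first, with "p" (0 to 1); they miss things now and then, are a little off and sometimes report something else, mostly with a low value. They report only what shows in the picture. A call takes as long as a camera call. They do not tell look-alikes from the thing itself.
- eyes.search_frame(camera, query): "centre" ([column, row] in pixels, amid what is visible of it).
- eyes.regions_of(camera, query): "mask" (400x640 bool, what is visible of it) and "centre" ([column, row] in pixels, amid what is visible of it).
- eyes.tip_of(camera, query): "centre" ([column, row] in pixels: a listed point, or the origin of a listed thing).
The state is a dict: "time_s": time; "qpos": joint angles; "dq": joint speeds; "joint_torque": joint torques, N m; "position": TCP position; "tcp_rot": TCP orientation; "force": force on the tool from outside, world axes, zero at the start; "moment": the same for the moment, N m; "width": finger opening in m; "grip_force": force on a finger pad.
Only numpy, scipy, OpenCV 4.12 (cv2) and the standard library are available. Lean on these libraries where they do the work, as an engineer would, in place of code of your own. Each camera call takes 0.05 s, during which the arm holds its last target. There are 200 camera calls.

## Working session

There is one attempt and no reset: what is moved stays moved. The work goes in short steps, Python scripts to look and compute and a tool call to move; the robot and the scene stay as the last step left them, time stands still between calls to the robot, and variables do not carry over. Pictures are saved under pics/ and viewed, at most 14 in all, crops included, and the job is handed in when it is done.

Besides the shell and the picture viewer there is one more tool, called after ">>>" by a JSON object that holds its "method" and its "body". play_rows: Moves the arm, as the interface text tells. Its arguments: {"type":"object","properties":{"hand":{"type":"array"},"travel":{"type":"array"},"angular":{"type":"array"}},"required":["hand","travel","angular"]}

```bash
mkdir -p pics
cat > h.py <<'E'
import numpy as np, cv2
from plant import status, eyes, order
def cal(n):
    c=eyes.calibration(n); f=200/np.tan(np.radians(c['fov_y'])/2)
    K=np.array([[f,0,c['cx']],[0,f,c['cy']],[0,0,1]]); return K,np.array(c['dist'],float),np.array(c['R']),np.array(c['t'])
def ray(n,px,c=None):
    K,d,R,t=c or cal(n); u=cv2.undistortPoints(np.array([[px]],float),K,d)[0,0]
    v=R.T@np.array([u[0],u[1],1]); return -R.T@t, v/np.linalg.norm(v)
def plane(n,px,z,c=None):
    o,v=ray(n,px,c); return o+v*(z-o[2])/v[2]
def proj(n,X,c=None):
    K,d,R,t=c or cal(n); return cv2.projectPoints(np.array(X,float).reshape(-1,1,3),cv2.Rodrigues(R)[0],t,K,d)[0][:,0]
def tri(rays):
    A=np.zeros((3,3));b=np.zeros(3)
    for o,v in rays: P=np.eye(3)-np.outer(v,v);A+=P;b+=P@o
    X=np.linalg.solve(A,b); return X,[np.linalg.norm(np.cross(X-o,v)) for o,v in rays]
def shot(n,f):
    im=eyes.read_camera(n); cv2.imwrite('pics/'+f,im[:,:,::-1]); return im
E
python3 - <<'E'
from h import *
np.set_printoptions(precision=3,suppress=True)
for n in ['scene','side','wrist']:
    shot(n,n+'0.png'); o,v=ray(n,[320,200]);print(n,o,v)
    for q in ['plinth','disc','spool','bulb','finial','chisel','mallet','waxtin']:
        for r in eyes.search_frame(n,q): print(n,q,round(r['p'],2),np.round(r['centre']),plane(n,r['centre'],.02))
s=status.observe();print(s['position'],s['tcp_rot'],s['time_s'],s['force'])
E
```

```text
scene [ 0.961 -0.477  0.96 ] [-0.339  0.444 -0.829]
scene plinth 0.92 [224. 238.] [ 0.465 -0.22   0.02 ]
scene plinth 0.46 [369. 255.] [ 0.774 -0.023  0.02 ]
scene bulb 0.71 [292. 153.] [0.409 0.101 0.02 ]
scene bulb 0.61 [319. 142.] [0.443 0.184 0.02 ]
scene bulb 0.58 [286. 135.] [0.349 0.142 0.02 ]
scene bulb 0.47 [341. 164.] [0.544 0.16  0.02 ]
scene bulb 0.42 [368. 254.] [ 0.77 -0.02  0.02]
scene finial 0.78 [274. 270.] [ 0.623 -0.203  0.02 ]
scene chisel 0.81 [403. 124.] [0.593 0.413 0.02 ]
scene mallet 0.93 [199. 339.] [ 0.608 -0.434  0.02 ]
scene waxtin 0.75 [369. 255.] [ 0.774 -0.022  0.02 ]
side [ 0.279 -0.535  0.742] [ 0.325  0.551 -0.769]
side plinth 0.77 [322. 290.] [ 0.468 -0.22   0.02 ]
side disc 0.95 [307. 193.] [0.569 0.019 0.02 ]
side spool 0.65 [300. 130.] [0.669 0.231 0.02 ]
side bulb 0.88 [233. 171.] [0.444 0.181 0.02 ]
side bulb 0.77 [234. 203.] [0.404 0.081 0.02 ]
side bulb 0.69 [270. 164.] [0.536 0.153 0.02 ]
side bulb 0.59 [198. 195.] [0.339 0.15  0.02 ]
side finial 0.91 [384. 248.] [ 0.633 -0.205  0.02 ]
side chisel 0.64 [219. 119.] [0.492 0.402 0.02 ]
side chisel 0.31 [385. 174.] [ 0.769 -0.029  0.02 ]
side mallet 0.65 [448. 344.] [ 0.607 -0.435  0.02 ]
side waxtin 0.68 [388. 172.] [ 0.779 -0.028  0.02 ]
wrist [ 0.675 -0.072  0.373] [ 0.005  0.274 -0.962]
wrist plinth 0.82 [499.  25.] [ 0.474 -0.177  0.02 ]
wrist disc 0.68 [398. 194.] [0.575 0.02  0.02 ]
wrist spool 0.98 [323. 316.] [0.673 0.212 0.02 ]
wrist bulb 0.84 [515. 237.] [0.405 0.082 0.02 ]
wrist bulb 0.63 [550. 282.] [0.338 0.154 0.02 ]
wrist finial 0.83 [360.   4.] [ 0.632 -0.196  0.02 ]
wrist mallet 0.74 [398. 191.] [0.575 0.017 0.02 ]
[0.675 0.    0.231] [-2.221  2.221  0.   ] 1.35 [ 0.213  0.226 -0.316]
```

View pics/scene0.png

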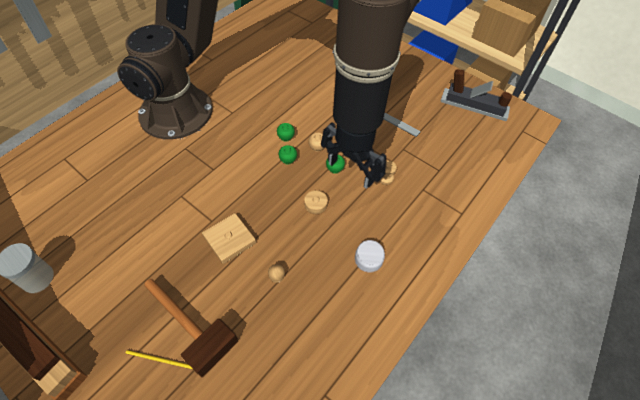

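View pics/side0.png

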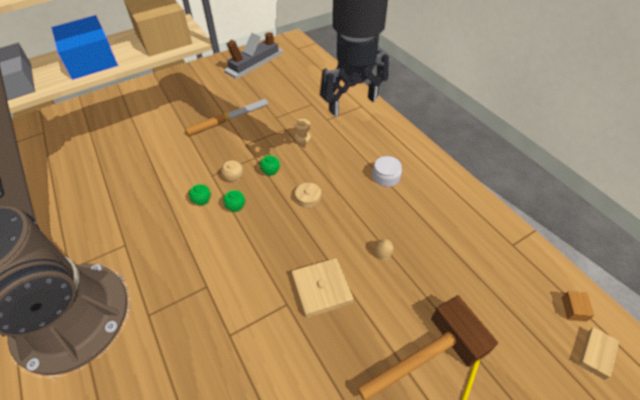

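View pics/wrist0.png

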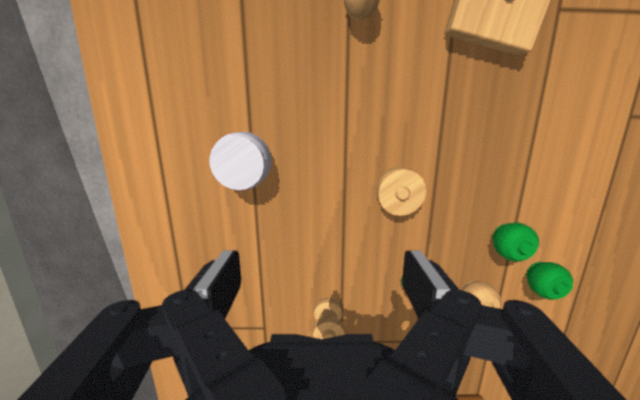

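Pale bulb: side (232,170) / scene (316,141). The three green look-alikes are at side (200,195), (234,201), (269,165). Disc is at side (307,194), spool (303,130), finial (384,248) and plinth (322,287). Next I'll fit each piece's model outline to the masks in all views, and check the bulb choice in a crop.

```bash
cat >> h.py <<'E'
from scipy.optimize import least_squares
PROF={'disc':[(31,0),(31,24),(10,24),(7,30)],'spool':[(22,0),(22,12),(14,13),(14,41),(22,42),(22,56),(10,56),(7,62)],
'bulb':[(19,0),(27,18),(27,30),(19,42),(10,42),(7,48)],'finial':[(18,0),(20,12),(20,26),(4,46)]}
def model(name):
    if name=='plinth': return np.array([[a*.05,b*.05,z] for a in(-1,1) for b in(-1,1) for z in(0,.024)])
    a=np.linspace(0,2*np.pi,48,endpoint=False)
    return np.concatenate([np.c_[r*np.cos(a),r*np.sin(a),0*a+z] for r,z in PROF[name]])/1000
def bb(p): return np.r_[np.percentile(p,0,axis=0),np.percentile(p,100,axis=0)]
def bbmask(m):
    m=cv2.morphologyEx(m.astype(np.uint8),cv2.MORPH_OPEN,np.ones((3,3))); n,l,s,_=cv2.connectedComponentsWithStats(m)
    k=1+np.argmax(s[1:,4]); x,y,w,h=s[k,:4]; return np.array([x-.5,y-.5,x+w-.5,y+h-.5])
def near(n,q,X,c,tol=40):
    eyes_px=proj(n,X,c)[0]; L=[r for r in eyes.regions_of(n,q) if np.linalg.norm(np.array(r['centre'])-eyes_px)<tol and r['p']>.3]
    return L[0] if L else None
def fit(name,views,x0,yaw=None):
    # views: list of (cam, cal, bbox); unknown x,y,z
    M=model(name); yy=yaw is not None
    def P(p):
        m=M
        if yy: c,s=np.cos(p[3]),np.sin(p[3]); m=M@np.array([[c,s,0],[-s,c,0],[0,0,1]])
        return m+p[:3]
    def res(p): return np.concatenate([(bb(proj(n,P(p),c))-b) for n,c,b in views])
    r=least_squares(res,np.r_[x0,[yaw] if yy else []],x_scale=.01,diff_step=1e-4,loss='soft_l1'); return r.x,r.fun
E
cat > m.py <<'E'
from h import *
np.set_printoptions(precision=4,suppress=True)
G={'plinth':[.465,-.22,0],'disc':[.572,.019,0],'spool':[.665,.215,0],'bulb':[.442,.18,0],'finial':[.63,-.204,0]}
V={k:[] for k in G}
for n in ['scene','side','wrist']:
    eyes.read_camera(n); c=cal(n)
    for k,X in G.items():
        r=near(n,k,np.array(X)+[0,0,.02],c)
        if r is None: continue
        b=bbmask(r['mask'])
        if b.min()<2 or b[2]>637 or b[3]>397: continue
        V[k].append((n,c,b))
for k in G:
    if len(V[k])==0: print(k,'none');continue
    for vs in [V[k]]+([[v] for v in V[k]] if len(V[k])>1 else []):
        p,f=fit(k,vs,G[k],.4 if k=='plinth' else None); print(k,[v[0] for v in vs],p,np.round(f,1))
E
python3 m.py; python3 -c "
import cv2
im=cv2.imread('pics/side0.png')[95:275,180:410];cv2.imwrite('pics/crop1.png',cv2.resize(im,None,fx=3.3,fy=3.3,interpolation=2))"
```

```text
plinth ['scene', 'side'] [ 0.4705 -0.2098 -0.0028  0.482 ] [ 0.8  1.6 -0.2 -0.9 -5.  -2.9  1.9  5.5]
plinth ['scene'] [ 0.4251 -0.1865 -0.0862  0.0943] [0. 0. 0. 0.]
plinth ['side'] [ 0.504  -0.1581 -0.1173  0.243 ] [ 0.4 -0.4 -0.4  0.4]
disc ['scene', 'side', 'wrist'] [0.5697 0.0185 0.0002] [ 0.1 -0.3  0.2  0.7 -0.1 -0.3  0.6  1.4 -0.4  0.1  0.7  0.3]
disc ['scene'] [ 0.5599  0.0302 -0.0218] [ 0.2 -0.2 -0.2  0.2]
disc ['side'] [ 0.5838  0.0465 -0.0342] [ 0.2 -0.2 -0.2  0.2]
disc ['wrist'] [ 0.5686  0.0194 -0.0043] [-0.2  0.2  0.2 -0.2]
spool ['scene', 'side', 'wrist'] [ 0.6659  0.2179 -0.0027] [-1.9  0.   1.8  0.6 -0.5  0.2  0.2  1.  -0.2 -0.6  0.   9.4]
spool ['scene'] [ 0.64    0.2786 -0.0827] [-1.2  0.7  1.1 -0.7]
spool ['side'] [ 0.6806  0.2455 -0.0269] [-0.  0.  0. -0.]
spool ['wrist'] [ 0.664   0.2674 -0.0726] [ 2.6 -0.8 -2.6  0.7]
bulb ['scene', 'side', 'wrist'] [ 0.4187  0.1461 -0.0451] [ 17.    0.4  16.9  -0.   -1.4  -4.3  -2.5  -6.5   2.1 -33.5  -0.5 -28.3]
bulb ['scene'] [ 0.3867  0.1059 -0.0324] [-0.1  0.1  0.1 -0.1]
bulb ['side'] [0.4077 0.0868 0.0011] [-0.3  0.3  0.3 -0.3]
bulb ['wrist'] [ 0.4112  0.2013 -0.0432] [ 2.2 -3.6 -1.7  2.1]
finial ['scene', 'side'] [ 0.6301 -0.2067  0.0054] [ 0.6 -0.1 -0.4 -0.2 -0.6 -0.1  0.8  0.3]
finial ['scene'] [ 0.6391 -0.2144  0.0311] [ 0.2 -0.2 -0.3  0.2]
finial ['side'] [ 0.6454 -0.192  -0.0262] [-0.3  0.3  0.3 -0.3]
```

View pics/crop1.png

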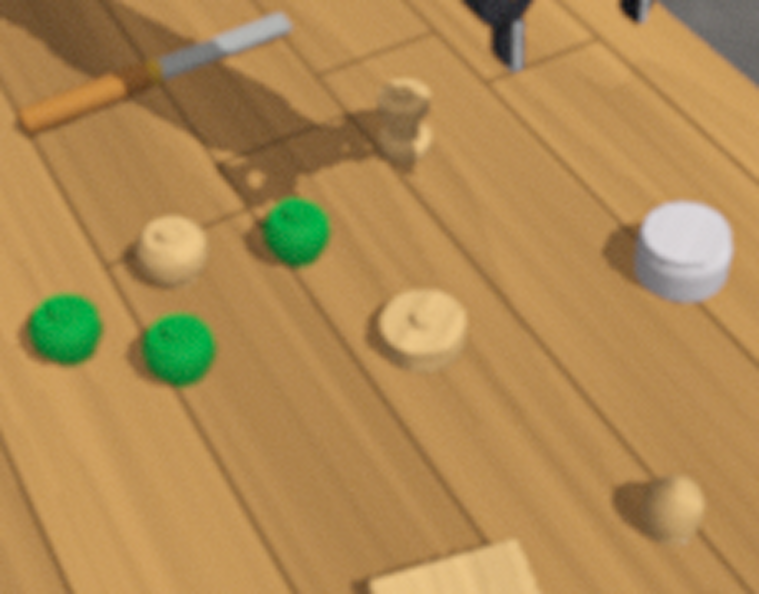

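The crop shows the pale bulb at side (232,170), clearly apart from the three green ones, and every piece standing upright. The disc's measured height is about 0, which agrees. The plinth fit is poor, so I'll move the wrist camera to see it better.

>>> {"method": "play_rows", "body": {"hand": [0,0,0,0], "travel": [[4,3,0],[4,3,0],[4,3,0],[0,0,0]], "angular": [[0,0,0],[0,0,0],[0,0,0],[0,0,0]]}}

```text
time_s: 2.75
position: [0.5832, -0.1222, 0.2321]
tcp_rot: [-2.218, 2.224, -0.001]
force: [0.7, -0.2, 0.2]
width: 0.0853
grip_force: 0.0
```

Run:
```python
from h import *
np.set_printoptions(precision=4,suppress=True)
shot('wrist','w1.png'); c=cal('wrist'); s=status.observe(); print(s['position'],s['time_s'])
for q,X in [('plinth',[.465,-.215,.02]),('disc',[.57,.0185,.02]),('finial',[.63,-.206,.02])]:
    r=near('wrist',q,X,c)
    if r is None: print(q,'no',proj('wrist',X,c)); continue
    b=bbmask(r['mask']); print(q,r['p'],b)
    if q=='plinth':
        m=r['mask'].astype(np.uint8); h=cv2.convexHull(np.argwhere(m)[:,::-1].astype(np.int32)); print(cv2.approxPolyDP(h,5,True)[:,0])
    else: print(fit(q,[('wrist',c,b)],X)) 
for n in ['scene','side']:
    eyes.read_camera(n); r=near(n,'plinth',[.465,-.215,.02],cal(n)); m=r['mask'].astype(np.uint8)
    h=cv2.convexHull(np.argwhere(m)[:,::-1].astype(np.int32)); print(n,cv2.approxPolyDP(h,3,True)[:,0].tolist())
```

```text
[ 0.5843 -0.1212  0.232 ] 2.8
plinth 0.9 [363.5  55.5 465.5 156.5]
[[465  75]
 [439 156]
 [363 137]
 [386  56]]
disc 0.59 [309.5 248.5 352.5 293.5]
(array([ 0.571 ,  0.0214, -0.0049]), array([ 0.1123, -0.1098, -0.1123,  0.1087]))
finial no [[283.72  109.911]]
scene [[255, 242], [222, 262], [203, 232], [235, 214]]
side [[352, 301], [307, 317], [292, 271], [335, 259]]
```

View pics/w1.png

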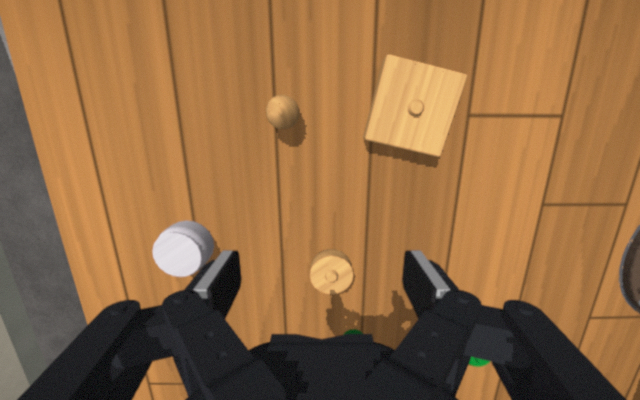

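The wrist view shows the plinth at about (415,105) with its tenon at (416,107), finial at (283,111) and disc at (331,273). I'll fit support functions in many directions instead of bounding boxes.

```bash
cat >> h.py <<'E'
_a=np.linspace(0,2*np.pi,24,endpoint=False); D=np.c_[np.cos(_a),np.sin(_a)]
def bb(p): return (p@D.T).max(0)
def bbmask(m,name=None):
    m=cv2.morphologyEx(m.astype(np.uint8),cv2.MORPH_OPEN,np.ones((3,3))); n,l,s,_=cv2.connectedComponentsWithStats(m)
    k=1+np.argmax(s[1:,4]); p=np.argwhere(l==k)[:,::-1].astype(float); return (p@D.T).max(0)+.5*0.8, p.min(0), p.max(0)
def measure(name,X,cams,yaw=None,tol=25,z0=None):
    V=[]
    for n in cams:
        eyes.read_camera(n); c=cal(n); r=near(n,name,np.array(X)+[0,0,.02],c,tol)
        if r is None: print(n,'miss'); continue
        b,lo,hi=bbmask(r['mask'])
        if lo.min()<2 or hi[0]>637 or hi[1]>397: print(n,'cut'); continue
        V.append((n,c,b))
    if not V: return
    for vs in ([V]+[[v] for v in V] if len(V)>1 else [V]):
        p,f=fit(name,vs,X,yaw); print(name,[v[0] for v in vs],np.round(p,4),'rms',round(float(np.sqrt((f**2).mean())),2))
    return V
E
python3 - <<'E'
from h import *
measure('plinth',[.465,-.215,0],['scene','side','wrist'],-.25)
measure('finial',[.63,-.206,0],['scene','side','wrist'])
measure('disc',[.57,.0185,0],['scene','side','wrist'])
measure('bulb',[.442,.18,0],['scene','side'],tol=14)
measure('spool',[.666,.216,0],['scene','side'])
E
```

```text
plinth ['scene', 'side', 'wrist'] [ 0.4696 -0.2094 -0.0062 -0.2182] rms 1.57
plinth ['scene'] [ 0.4487 -0.1989 -0.0391 -0.1997] rms 0.69
plinth ['side'] [ 0.48   -0.1953 -0.0334 -0.216 ] rms 0.71
plinth ['wrist'] [ 0.467  -0.2105 -0.0134 -0.2126] rms 0.65
finial ['scene', 'side', 'wrist'] [ 0.6302 -0.2048  0.0018] rms 0.57
finial ['scene'] [ 0.6522 -0.2223  0.0635] rms 0.29
finial ['side'] [ 0.639 -0.198 -0.014] rms 0.33
finial ['wrist'] [ 0.6305 -0.2049 -0.0027] rms 0.35
disc ['scene', 'side', 'wrist'] [0.5699 0.0171 0.0017] rms 0.65
disc ['scene'] [ 0.5499  0.0406 -0.0448] rms 0.37
disc ['side'] [ 0.5803  0.0352 -0.0224] rms 0.28
disc ['wrist'] [ 0.5696  0.022  -0.0064] rms 0.36
bulb ['scene', 'side'] [0.4409 0.1783 0.0044] rms 0.28
bulb ['scene'] [0.4417 0.1772 0.0056] rms 0.22
bulb ['side'] [0.4408 0.1784 0.0047] rms 0.3
spool ['scene', 'side'] [0.665  0.2146 0.0014] rms 0.41
spool ['scene'] [ 0.6568  0.2334 -0.0249] rms 0.32
spool ['side'] [0.6629 0.2111 0.0054] rms 0.31
```

Run:
```python
from h import *
c=cal('wrist'); print(plane('wrist',[416.5,106],.030,c), plane('side',[321,283],.030),plane('scene',[228,234],.03))
im=[cv2.resize(cv2.imread('pics/'+f)[y-25:y+25,x-25:x+25],None,fx=5,fy=5,interpolation=0) for f,x,y in [('w1.png',416,106),('side0.png',321,285),('scene0.png',228,235)]]
cv2.imwrite('pics/c2.png',np.hstack(im))
```

```text
[ 0.47322354 -0.20874149  0.03      ] [ 0.47028164 -0.2107279   0.03      ] [ 0.46924965 -0.20922674  0.03      ]
```

View pics/c2.png

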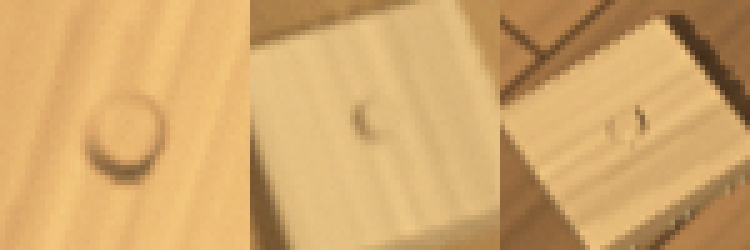

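>>> {"method": "play_rows", "body": {"hand": [0,0,0,0,0], "travel": [[-4.6,0.5,0],[-4.6,0.5,0],[-4.7,0.4,2],[0,0,5],[0,0,3]], "angular": [[0,0,0],[0,0,0],[0,0,0],[0,0,0],[0,0,0]]}}

```text
time_s: 5.08
position: [0.57, 0.0197, 0.1294]
tcp_rot: [2.222, -2.219, -0.002]
force: [0.8, -0.2, 0.2]
width: 0.0852
grip_force: 0.0
```

Run:
```python
from h import *
measure('disc',[.57,.0185,0],['wrist','scene','side'],tol=40); s=status.observe(); print(s['position'],s['tcp_rot'],s['time_s'],s['force'])
```

```text
disc ['wrist', 'scene', 'side'] [ 0.5676  0.0174 -0.0019] rms 0.88
disc ['wrist'] [ 0.567   0.0188 -0.0086] rms 0.41
disc ['scene'] [ 0.5469  0.0444 -0.051 ] rms 0.21
disc ['side'] [0.5687 0.0154 0.0024] rms 0.28
[0.57214064 0.01910026 0.13301051] [-2.22011697  2.21984425 -0.00223783] 5.375 [0.6844137  0.8985907  0.78111886]
```

>>> {"method": "play_rows", "body": {"hand": [0,0,0,0,0], "travel": [[0.1,0.2,5],[0,0,5],[0,0,2],[0,0,1],[0,0,0]], "angular": [[0,0,0],[0,0,0],[0,0,0],[0,0,0],[0,0,0]]}}

```text
time_s: 6.0
position: [0.5697, 0.0181, 0.002]
tcp_rot: [-2.221, 2.221, -0.001]
force: [0.6, 0.3, -0.0]
width: 0.0858
grip_force: 0.0
```

>>> {"method": "play_rows", "body": {"hand": [0.15,0.25,0.4,0.6,0.8], "travel": [[0,0,0],[0,0,0],[0,0,0],[0,0,0],[0,0,0]], "angular": [[0,0,0],[0,0,0],[0,0,0],[0,0,0],[0,0,0]]}}

```text
time_s: 6.62
position: [0.5697, 0.0182, 0.0029]
tcp_rot: [-2.221, 2.22, -0.002]
force: [-3.0, 0.3, 9.7]
width: 0.0601
grip_force: 64.5
```

>>> {"method": "play_rows", "body": {"hand": [1,1,1,1], "travel": [[0,0,0],[0,0,0],[0,0,0],[0,0,0]], "angular": [[0,0,0],[0,0,0],[0,0,0],[0,0,0]]}}

```text
time_s: 7.12
position: [0.5697, 0.0182, 0.0029]
tcp_rot: [-2.221, 2.22, -0.002]
force: [-2.1, 0.1, 9.3]
width: 0.0602
grip_force: 64.5
```

>>> {"method": "play_rows", "body": {"hand": [1,1,1,1,1], "travel": [[0,0,-3],[0,0,-5],[5,3.3,-4],[5,3.3,0],[4.8,3.3,0]], "angular": [[0,0,0],[0,0,0],[0,0,0],[0,0,0],[0,0,0]]}}

```text
time_s: 7.75
position: [0.4736, -0.1244, 0.1171]
tcp_rot: [-2.221, 2.219, -0.002]
force: [0.5, -1.0, -0.2]
width: 0.06
grip_force: 66.0
```

>>> {"method": "play_rows", "body": {"hand": [1,1], "travel": [[0,0,0],[0,0,0]], "angular": [[0,0,0],[0,0,0]]}}

```text
time_s: 8.0
position: [0.4747, -0.1236, 0.1167]
tcp_rot: [-2.22, 2.222, -0.002]
force: [-0.3, 0.1, -0.2]
width: 0.0597
grip_force: 66.1
```

Run:
```python
from h import *
V=measure('plinth',[.470,-.210,0],['wrist'],-.22,tol=40); s=status.observe(); print(s['position'],s['tcp_rot'],s['time_s'],s['force'],s['width'])
c=cal('wrist'); im=cv2.imread('pics/w1.png'); im=shot('wrist','w2.png'); p=proj('wrist',[.470,-.210,.03],c)[0];print(p)
x,y=p.astype(int)
a=im[max(0,y-35):y+35,x-35:x+35,::-1]; a=cv2.resize(a,None,fx=5,fy=5,interpolation=2); print(max(0,y-35),x-35)
b=np.zeros((400,640+350,3),np.uint8); b[:,:640]=im[:,:,::-1]; b[:a.shape[0],640:640+a.shape[1]]=a; b=b[:, 190:]; cv2.imwrite('pics/c3.png',b)
```

```text
plinth ['wrist'] [ 0.4704 -0.2092 -0.0079 -0.2088] rms 0.72
[ 0.47510834 -0.12288179  0.1162942 ] [-2.22172370e+00  2.22026124e+00 -8.55742548e-04] 8.1 [ 0.05197489 -0.38013565 -0.75179921] 0.059891994422125415
[327.98275803 100.34043545]
65 292
```

View pics/c3.png

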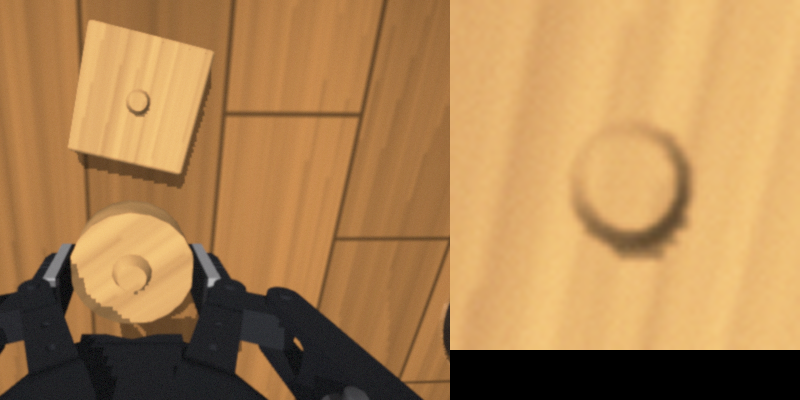

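The plinth's tenon is at (327,100.6), within 1 px of the prediction (0.4707, -0.2098). The held disc's tenon shows at about (321,267), and I'll compare that with the TCP.

Run:
```python
from h import *
c=cal('wrist'); s=status.observe(); P=np.array(s['position']); print(P, proj('wrist',P+[0,0,.0275],c), plane('wrist',[321,267],P[2]+.0275,c))
im=cv2.imread('pics/w2.png')[240:300,290:350]; cv2.imwrite('pics/c4.png',cv2.resize(im,None,fx=6,fy=6,interpolation=2))
```

```text
[ 0.47505084 -0.12275455  0.11611176] [[321.28972381 280.53212367]] [ 0.47518377 -0.12988276  0.14361176]
```

View pics/c4.png

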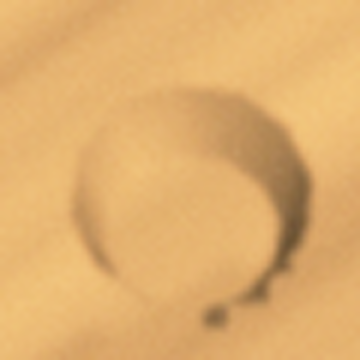

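>>> {"method": "play_rows", "body": {"hand": [1,1,1,1,1], "travel": [[4.3,0.2,0],[4.3,0.2,0],[0,0,4],[0,0,3],[0,0,0]], "angular": [[0,0,0],[0,0,0],[0,0,0],[0,0,0],[0,0,0]]}}

```text
time_s: 8.78
position: [0.4691, -0.2088, 0.0439]
tcp_rot: [2.22, -2.218, -0.006]
force: [-0.9, 0.3, -0.7]
width: 0.0599
grip_force: 66.1
```

>>> {"method": "play_rows", "body": {"hand": [1,1,1,1,1], "travel": [[0,0,0.6],[0,0,0.6],[0,0,0.4],[0,0,0.2],[0,0,0]], "angular": [[0,0,0],[0,0,0],[0,0,0],[0,0,0],[0,0,0]]}}

```text
time_s: 9.4
position: [0.4703, -0.2094, 0.0281]
tcp_rot: [-2.221, 2.221, -0.0]
force: [-0.1, -0.8, -0.9]
width: 0.06
grip_force: 66.1
```

>>> {"method": "play_rows", "body": {"hand": [1,1,1], "travel": [[0,0,0.1],[0,0,0.1],[0,0,0]], "angular": [[0,0,0],[0,0,0],[0,0,0]]}}

```text
time_s: 9.78
position: [0.4705, -0.2095, 0.0269]
tcp_rot: [-2.222, 2.221, -0.001]
force: [-3.0, 1.4, 9.5]
width: 0.0597
grip_force: 67.6
```

Contact came at the seated height (0.0029+0.024). Releasing now, then lifting.

>>> {"method": "play_rows", "body": {"hand": [0.5,0.2,0,0,0], "travel": [[0,0,0],[0,0,0],[0,0,0],[0,0,0],[0,0,0]], "angular": [[0,0,0],[0,0,0],[0,0,0],[0,0,0],[0,0,0]]}}

```text
time_s: 10.4
position: [0.4703, -0.2094, 0.0259]
tcp_rot: [2.221, -2.221, -0.0]
force: [-0.5, -0.2, 0.0]
width: 0.0853
grip_force: 0.0
```

>>> {"method": "play_rows", "body": {"hand": [0,0,0,0,0], "travel": [[0,0,-2],[0,0,-5],[0,0,-6],[0,0,-6],[0,0,0]], "angular": [[0,0,0],[0,0,0],[0,0,0],[0,0,0],[0,0,0]]}}

```text
time_s: 11.02
position: [0.473, -0.21, 0.2213]
tcp_rot: [-2.218, 2.217, -0.012]
force: [-0.3, 0.0, -1.6]
width: 0.0854
grip_force: 0.0
```

Run:
```python
from h import *
shot('side','s2.png')
measure('disc',[.4707,-.2098,.024],['wrist','scene','side'],tol=40); s=status.observe(); print(s['position'],s['tcp_rot'],s['time_s'],s['force'])
```

```text
disc ['wrist', 'scene', 'side'] [ 0.4692 -0.2099  0.0261] rms 0.94
disc ['wrist'] [ 0.4686 -0.209   0.0217] rms 0.33
disc ['scene'] [ 0.4313 -0.1892 -0.0455] rms 0.37
disc ['side'] [ 0.4784 -0.1982  0.0013] rms 0.35
[ 0.46972526 -0.20931389  0.21470091] [ 2.22021787 -2.22032715 -0.00312154] 11.375 [-0.04373523  0.01031541 -0.37724727]
```

>>> {"method": "play_rows", "body": {"hand": [0,0,0,0,0], "travel": [[-5.3,-2.4,0],[-5.3,-2.4,0],[-5.3,-2.4,0],[-5.3,-2.4,0],[-5.3,-2.5,0]], "angular": [[0,0,0],[0,0,0],[0,0,0],[0,0,0],[0,0,0]]}}

```text
time_s: 12.0
position: [0.5916, 0.0574, 0.2151]
tcp_rot: [2.221, -2.22, -0.001]
force: [0.6, -0.3, 1.0]
width: 0.0854
grip_force: 0.0
```

>>> {"method": "play_rows", "body": {"hand": [0,0,0,0,0], "travel": [[-5.3,-2.5,0],[-5.3,-2.5,0],[-2.5,-2.4,4],[0,0,0],[0,0,0]], "angular": [[0,0,0],[0,0,0],[0,0,0],[0,0,0],[0,0,0]]}}

```text
time_s: 12.62
position: [0.6651, 0.1862, 0.1751]
tcp_rot: [2.22, -2.22, -0.0]
force: [-0.1, 0.4, 0.6]
width: 0.0853
grip_force: 0.0
```

Run:
```python
from h import *
measure('spool',[.665,.2146,.0],['wrist','scene','side'],tol=40); s=status.observe(); print(s['position'],s['tcp_rot'],s['time_s'],s['force'])
shot('wrist','w3.png')
```

```text
spool ['wrist', 'scene', 'side'] [6.655e-01 2.161e-01 1.000e-04] rms 0.86
spool ['wrist'] [ 0.6657  0.217  -0.0024] rms 0.32
spool ['scene'] [ 0.6292  0.2954 -0.1088] rms 0.28
spool ['side'] [0.6523 0.1916 0.0248] rms 0.22
[0.66551024 0.18611482 0.17738225] [-2.21942124e+00  2.22081470e+00 -8.40611874e-04] 12.925 [ 0.20364411 -0.22555318  0.25444919]
```

View pics/w3.png

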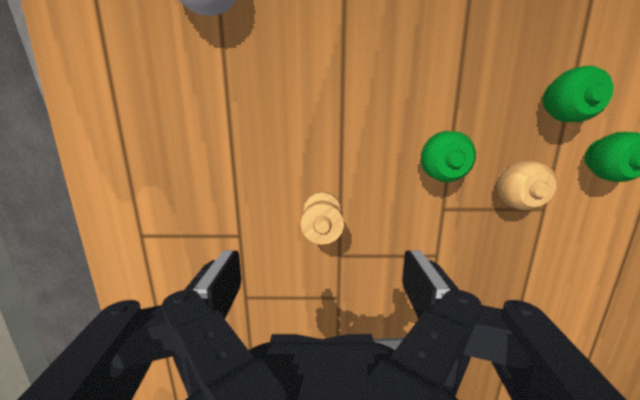

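The spool is upright at (322,222), with the green look-alike well clear at (448,156) and the pale bulb at (527,187). Descending to the spool's top flange.

>>> {"method": "play_rows", "body": {"hand": [0,0,0,0,0], "travel": [[-2.9,0,0],[0,0,5],[0,0,5],[0,0,3.4],[0,0,1.4]], "angular": [[0,0,0],[0,0,0],[0,0,0],[0,0,0],[0,0,0]]}}

```text
time_s: 13.6
position: [0.6643, 0.2158, 0.0258]
tcp_rot: [2.22, -2.219, -0.001]
force: [0.2, 0.3, -0.1]
width: 0.0852
grip_force: 0.0
```

>>> {"method": "play_rows", "body": {"hand": [0.2,0.3,0.4,0.5,0.7], "travel": [[0,0,0],[0,0,0],[0,0,0],[0,0,0],[0,0,0]], "angular": [[0,0,0],[0,0,0],[0,0,0],[0,0,0],[0,0,0]]}}

```text
time_s: 14.22
position: [0.666, 0.216, 0.0298]
tcp_rot: [-2.221, 2.22, -0.001]
force: [-1.2, 0.2, 6.9]
width: 0.0423
grip_force: 59.7
```

>>> {"method": "play_rows", "body": {"hand": [1,1,1,1], "travel": [[0,0,0],[0,0,0],[0,0,0],[0,0,0]], "angular": [[0,0,0],[0,0,0],[0,0,0],[0,0,0]]}}

```text
time_s: 14.72
position: [0.6661, 0.216, 0.0298]
tcp_rot: [-2.22, 2.22, -0.001]
force: [-1.6, 0.3, 7.0]
width: 0.0423
grip_force: 59.7
```

>>> {"method": "play_rows", "body": {"hand": [1,1,1,1,1], "travel": [[0,0,-3],[0,0,-5],[2.5,1.2,-4],[5,2.3,0],[5,2.3,0]], "angular": [[0,0,0],[0,0,0],[0,0,0],[0,0,0],[0,0,0]]}}

```text
time_s: 15.35
position: [0.6067, 0.0897, 0.1489]
tcp_rot: [-2.221, 2.22, -0.001]
force: [0.3, -1.1, -1.0]
width: 0.0424
grip_force: 60.9
```

>>> {"method": "play_rows", "body": {"hand": [1,1,1,1,1], "travel": [[5,2.3,0],[5,2.3,0],[5,2.3,0],[5,2.3,0],[5,2.3,0]], "angular": [[0,0,0],[0,0,0],[0,0,0],[0,0,0],[0,0,0]]}}

```text
time_s: 15.98
position: [0.4914, -0.1608, 0.1486]
tcp_rot: [-2.221, 2.221, -0.001]
force: [1.1, 0.0, -1.8]
width: 0.0421
grip_force: 60.9
```

>>> {"method": "play_rows", "body": {"hand": [1,1,1], "travel": [[5,2.3,0],[0,0,3],[0,0,0]], "angular": [[0,0,0],[0,0,0],[0,0,0]]}}

```text
time_s: 16.35
position: [0.4675, -0.2098, 0.1168]
tcp_rot: [2.218, -2.222, -0.004]
force: [0.1, 0.4, -0.1]
width: 0.0417
grip_force: 61.0
```

Run:
```python
from h import *
s=status.observe(); P=np.array(s['position']);print(P,s['tcp_rot'],s['time_s'],s['force'])
measure('spool',P-[0,0,.0298],['scene','side','wrist'],tol=40)
measure('disc',[.4707,-.2098,.024],['scene','side','wrist'],tol=40)
ims=[shot(n,n+'4.png')[:,:,::-1] for n in ('side','wrist')]
cv2.imwrite('pics/c5.png',np.hstack([cv2.resize(ims[0][180:340,240:400],(400,400)),cv2.resize(ims[1],None,fx=.625,fy=.625)[:,:].repeat(1,0) if 0 else ims[1][:,120:520]]))
```

```text
[ 0.46745272 -0.20980829  0.11678621] [ 2.21795064 -2.22228005 -0.00432309] 16.35 [ 0.13250286  0.40921282 -0.08549232]
spool ['scene', 'side', 'wrist'] [ 0.47   -0.2101  0.089 ] rms 2.62
spool ['scene'] [ 0.3964 -0.1799 -0.034 ] rms 1.78
spool ['side'] [ 0.4815 -0.1942  0.0535] rms 1.44
spool ['wrist'] [ 0.47   -0.209   0.0877] rms 0.73
disc ['scene', 'side', 'wrist'] [ 0.4705 -0.2098  0.0193] rms 3.34
disc ['scene'] [ 0.4299 -0.1894 -0.0524] rms 1.03
disc ['side'] [ 0.4774 -0.1994 -0.0012] rms 1.45
disc ['wrist'] [ 0.4706 -0.2087  0.0127] rms 4.65
```

View pics/c5.png

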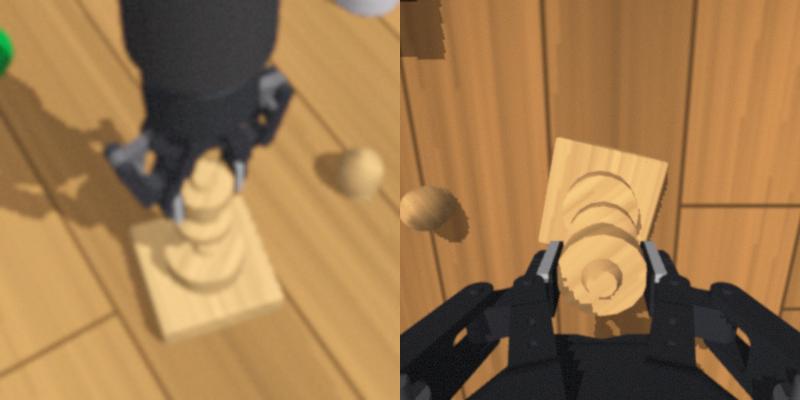

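The spool is held upright, centred over the seated disc within about 1 mm. Lowering.

>>> {"method": "play_rows", "body": {"hand": [1,1,1,1,1], "travel": [[0,0,2],[0,0,0.8],[0,0,0.5],[0,0,0.3],[0,0,0]], "angular": [[0,0,0],[0,0,0],[0,0,0],[0,0,0],[0,0,0]]}}

```text
time_s: 17.68
position: [0.4694, -0.2094, 0.0821]
tcp_rot: [2.221, -2.221, 0.0]
force: [-0.3, 0.3, -0.4]
width: 0.0422
grip_force: 61.0
```

>>> {"method": "play_rows", "body": {"hand": [1,1,1], "travel": [[0,0,0.1],[0,0,0.1],[0,0,0]], "angular": [[0,0,0],[0,0,0],[0,0,0]]}}

```text
time_s: 18.05
position: [0.4693, -0.2094, 0.0801]
tcp_rot: [-2.221, 2.221, -0.0]
force: [0.2, 0.1, -1.7]
width: 0.0421
grip_force: 61.0
```

>>> {"method": "play_rows", "body": {"hand": [1,1,1,1], "travel": [[0,0,0.1],[0,0,0.1],[0,0,0.1],[0,0,0]], "angular": [[0,0,0],[0,0,0],[0,0,0],[0,0,0]]}}

```text
time_s: 18.55
position: [0.4694, -0.2096, 0.0777]
tcp_rot: [2.222, -2.221, 0.001]
force: [-2.7, 0.6, 8.0]
width: 0.0424
grip_force: 61.8
```

>>> {"method": "play_rows", "body": {"hand": [0.6,0.3,0,0,0], "travel": [[0,0,0],[0,0,0],[0,0,0],[0,0,0],[0,0,0]], "angular": [[0,0,0],[0,0,0],[0,0,0],[0,0,0],[0,0,0]]}}

```text
time_s: 19.18
position: [0.4693, -0.2094, 0.0769]
tcp_rot: [2.221, -2.221, -0.0]
force: [-0.5, -0.0, -0.1]
width: 0.0851
grip_force: 0.0
```

>>> {"method": "play_rows", "body": {"hand": [0,0,0,0], "travel": [[0,0,-2],[0,0,-5],[0,0,-5],[0,0,0]], "angular": [[0,0,0],[0,0,0],[0,0,0],[0,0,0]]}}

```text
time_s: 19.68
position: [0.4717, -0.2099, 0.2012]
tcp_rot: [-2.219, 2.218, -0.01]
force: [0.2, 0.2, -1.4]
width: 0.0857
grip_force: 0.0
```

Run:
```python
from h import *
s=status.observe(); P=np.array(s['position']);print(P,s['tcp_rot'],s['time_s'],s['force'])
measure('spool',[.470,-.2096,.048],['scene','side','wrist'],tol=40)
for X in [.441,.178,0],[.404,.081,0],[.536,.154,0],[.339,.15,0]: measure('bulb',X,['scene','side'],tol=14)
```

```text
[ 0.47174103 -0.20986136  0.201187  ] [-2.21882013  2.21759227 -0.01003214] 19.675 [ 0.17554426  0.18257419 -1.41664001]
spool ['scene', 'side', 'wrist'] [ 0.469  -0.2107  0.0492] rms 0.66
spool ['scene'] [ 0.4551 -0.2044  0.0277] rms 0.34
spool ['side'] [ 0.4731 -0.2056  0.0365] rms 0.19
spool ['wrist'] [ 0.469  -0.2086  0.0437] rms 0.3
bulb ['scene', 'side'] [0.4408 0.1799 0.0034] rms 0.3
bulb ['scene'] [0.45   0.1681 0.019 ] rms 0.24
bulb ['side'] [0.4405 0.1796 0.0045] rms 0.22
bulb ['scene', 'side'] [4.061e-01 8.680e-02 2.000e-04] rms 0.65
bulb ['scene'] [ 0.3621  0.1315 -0.0731] rms 0.3
bulb ['side'] [ 0.4099  0.1041 -0.0201] rms 0.34
bulb ['scene', 'side'] [0.5319 0.1515 0.    ] rms 0.36
bulb ['scene'] [ 0.5266  0.1589 -0.0115] rms 0.27
bulb ['side'] [ 0.5388  0.1705 -0.0197] rms 0.27
bulb ['scene', 'side'] [0.3421 0.1482 0.0014] rms 0.53
bulb ['scene'] [ 0.3155  0.175  -0.0376] rms 0.34
bulb ['side'] [ 0.3442  0.1694 -0.0216] rms 0.35
```

>>> {"method": "play_rows", "body": {"hand": [0,0,0,0,0], "travel": [[-6,0.5,0],[-6,0.5,0],[-6,0.5,0],[-6,0.5,0],[-6,0.5,0]], "angular": [[0,0,0],[0,0,0],[0,0,0],[0,0,0],[0,0,0]]}}

```text
time_s: 21.4
position: [0.444, 0.0925, 0.1975]
tcp_rot: [-2.221, 2.22, -0.001]
force: [1.0, -0.5, 0.3]
width: 0.0854
grip_force: 0.0
```

>>> {"method": "play_rows", "body": {"hand": [0,0,0,0], "travel": [[-5.5,0.4,0],[0,0,4],[0,0,0],[0,0,0]], "angular": [[0,0,0],[0,0,0],[0,0,0],[0,0,0]]}}

```text
time_s: 21.9
position: [0.4409, 0.1453, 0.158]
tcp_rot: [-2.221, 2.222, -0.001]
force: [0.4, -0.7, 0.1]
width: 0.0856
grip_force: 0.0
```

Run:
```python
from h import *
s=status.observe(); P=np.array(s['position']);print(P,s['tcp_rot'],s['time_s'],s['force'],s['qpos'])
measure('bulb',[.441,.18,0],['wrist','side'],tol=35)
measure('bulb',[.532,.1515,0],['wrist'],tol=35)
shot('wrist','w5.png')
```

```text
[0.44087074 0.14533612 0.15798454] [-2.22098314e+00  2.22156036e+00 -9.16353276e-04] 21.9 [ 0.37303819 -0.66222528  0.14389889] [ 7.44883687e-01  7.30436836e-02 -5.42334988e-01  7.02169720e-04
 -9.55154552e-01 -7.45548964e-01]
bulb ['wrist', 'side'] [0.4406 0.1816 0.0014] rms 0.51
bulb ['wrist'] [ 0.4405  0.1824 -0.0008] rms 0.26
bulb ['side'] [ 0.4488  0.2138 -0.0302] rms 0.29
wrist miss
```

View pics/w5.png

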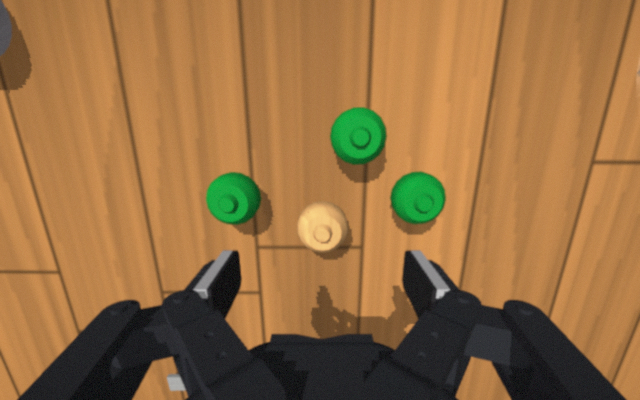

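The pale bulb is at (322,229), with greens at (233,198), (358,136) and (418,198), all clear of the fingers' path. Descending slightly pre-closed.

>>> {"method": "play_rows", "body": {"hand": [0.12,0.12,0.12,0.12,0.12], "travel": [[-3.5,0,0],[0,0,5],[0,0,5],[0,0,4],[0,0,1.4]], "angular": [[0,0,0],[0,0,0],[0,0,0],[0,0,0],[0,0,0]]}}

```text
time_s: 22.88
position: [0.4395, 0.1796, 0.0013]
tcp_rot: [2.219, -2.219, 0.0]
force: [0.3, 0.6, 0.6]
width: 0.0753
grip_force: 0.0
```

>>> {"method": "play_rows", "body": {"hand": [0.15,0.2,0.3,0.4,0.6], "travel": [[0,0,0],[0,0,0],[0,0,0],[0,0,0],[0,0,0]], "angular": [[0,0,0],[0,0,0],[0,0,0],[0,0,0],[0,0,0]]}}

```text
time_s: 23.5
position: [0.441, 0.1812, 0.0047]
tcp_rot: [-2.22, 2.219, -0.0]
force: [-3.0, -1.2, 12.1]
width: 0.0523
grip_force: 60.0
```

>>> {"method": "play_rows", "body": {"hand": [1,1,1,1], "travel": [[0,0,0],[0,0,0],[0,0,0],[0,0,0]], "angular": [[0,0,0],[0,0,0],[0,0,0],[0,0,0]]}}

```text
time_s: 24.0
position: [0.441, 0.1812, 0.0047]
tcp_rot: [-2.22, 2.219, -0.0]
force: [-3.3, -0.4, 12.5]
width: 0.0522
grip_force: 60.0
```

>>> {"method": "play_rows", "body": {"hand": [1,1,1,1,1], "travel": [[0,0,-3],[0,0,-5],[0,0,-5],[4,-0.4,-3],[5.4,-0.5,0]], "angular": [[0,0,0],[0,0,0],[0,0,0],[0,0,0],[0,0,0]]}}

```text
time_s: 24.62
position: [0.451, 0.0872, 0.1665]
tcp_rot: [-2.22, 2.214, -0.003]
force: [1.1, -0.3, -1.3]
width: 0.0519
grip_force: 62.9
```

>>> {"method": "play_rows", "body": {"hand": [1,1,1,1,1], "travel": [[5.4,-0.4,0],[5.4,-0.4,0],[5.4,-0.4,0],[5.4,-0.3,0],[4.1,-0.3,0]], "angular": [[0,0,0],[0,0,0],[0,0,0],[0,0,0],[0,0,0]]}}

```text
time_s: 25.25
position: [0.467, -0.1724, 0.1637]
tcp_rot: [-2.22, 2.222, -0.001]
force: [0.1, 1.4, -0.8]
width: 0.0518
grip_force: 62.9
```

>>> {"method": "play_rows", "body": {"hand": [1,1,1], "travel": [[4,-0.2,0],[0,0,1.5],[0,0,0]], "angular": [[0,0,0],[0,0,0],[0,0,0]]}}

```text
time_s: 25.62
position: [0.4681, -0.2102, 0.147]
tcp_rot: [2.219, -2.222, -0.003]
force: [0.4, 0.5, -0.9]
width: 0.0522
grip_force: 62.8
```

Run:
```python
from h import *
s=status.observe(); P=np.array(s['position']);print(P,s['tcp_rot'],s['time_s'],s['force'])
measure('bulb',P-[0,0,.0047],['scene','side','wrist'],tol=40)
measure('spool',[.4695,-.2098,.048],['scene','side'],tol=40)
print(status.observe()['position'])
ims=[shot(n,n+'6.png')[:,:,::-1] for n in ('side','wrist')]
cv2.imwrite('pics/c6.png',np.hstack([cv2.resize(ims[0][180:340,240:400],(400,400)),ims[1][:,120:520]]))
```

```text
[ 0.46806755 -0.2101603   0.1470149 ] [ 2.21939023 -2.22201413 -0.00314704] 25.625 [ 0.4278081   0.48715882 -0.88976667]
side miss
bulb ['scene', 'wrist'] [ 0.4695 -0.2091  0.1434] rms 4.07
bulb ['scene'] [ 0.3044 -0.1378 -0.1147] rms 2.1
bulb ['wrist'] [ 0.4696 -0.2086  0.1426] rms 0.57
scene miss
spool ['side'] [ 0.4772 -0.1984  0.0182] rms 1.0
[ 0.46950131 -0.21010578  0.14820585]
```

View pics/c6.png

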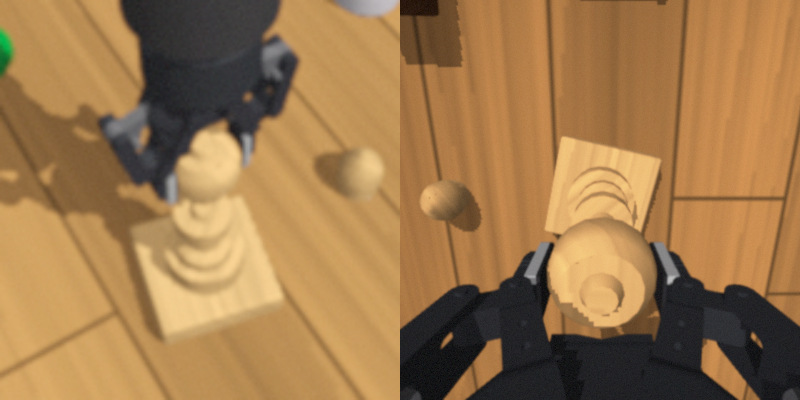

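The bulb is held upright and in line over the spool. Lowering.

>>> {"method": "play_rows", "body": {"hand": [1,1,1,1,1], "travel": [[0,0,2],[0,0,0.8],[0,0,0.5],[0,0,0.3],[0,0,0]], "angular": [[0,0,0],[0,0,0],[0,0,0],[0,0,0],[0,0,0]]}}

```text
time_s: 26.85
position: [0.4694, -0.2104, 0.1121]
tcp_rot: [2.221, -2.221, 0.0]
force: [-0.3, -0.7, -0.5]
width: 0.052
grip_force: 62.9
```

>>> {"method": "play_rows", "body": {"hand": [1,1,1,1], "travel": [[0,0,0.1],[0,0,0.1],[0,0,0.1],[0,0,0]], "angular": [[0,0,0],[0,0,0],[0,0,0],[0,0,0]]}}

```text
time_s: 27.35
position: [0.4693, -0.2104, 0.109]
tcp_rot: [2.221, -2.221, -0.0]
force: [-0.2, -1.2, -1.7]
width: 0.0522
grip_force: 62.9
```

>>> {"method": "play_rows", "body": {"hand": [1,1], "travel": [[0,0,0.1],[0,0,0]], "angular": [[0,0,0],[0,0,0]]}}

```text
time_s: 27.6
position: [0.4695, -0.2106, 0.1088]
tcp_rot: [-2.222, 2.221, -0.001]
force: [-2.9, 1.3, 7.2]
width: 0.0518
grip_force: 63.5
```

>>> {"method": "play_rows", "body": {"hand": [0.5,0.2,0,0,0], "travel": [[0,0,0],[0,0,0],[0,0,0],[0,0,0],[0,0,0]], "angular": [[0,0,0],[0,0,0],[0,0,0],[0,0,0],[0,0,0]]}}

```text
time_s: 28.22
position: [0.4693, -0.2104, 0.1079]
tcp_rot: [2.221, -2.221, -0.0]
force: [-1.0, -0.4, 0.1]
width: 0.0854
grip_force: 0.0
```

>>> {"method": "play_rows", "body": {"hand": [0,0,0,0], "travel": [[0,0,-2],[0,0,-4],[0,0,-4],[0,0,0]], "angular": [[0,0,0],[0,0,0],[0,0,0],[0,0,0]]}}

```text
time_s: 28.72
position: [0.4712, -0.2108, 0.2113]
tcp_rot: [-2.219, 2.218, -0.008]
force: [-0.1, -1.1, 0.6]
width: 0.0853
grip_force: 0.0
```

>>> {"method": "play_rows", "body": {"hand": [0,0,0,0,0], "travel": [[0.5,-5.4,0],[0.5,-5.4,0],[0.5,-5.3,0],[0,0,4],[0,0,0]], "angular": [[0,0,0],[0,0,0],[0,0,0],[0,0,0],[0,0,0]]}}

```text
time_s: 29.35
position: [0.6278, -0.2248, 0.1631]
tcp_rot: [2.217, -2.219, -0.011]
force: [0.2, -1.0, -0.7]
width: 0.0853
grip_force: 0.0
```

Run:
```python
from h import *
s=status.observe(); P=np.array(s['position']);print(P,s['tcp_rot'],s['time_s'],s['force'])
measure('finial',[.6302,-.2048,0],['wrist','side','scene'],tol=40)
measure('bulb',[.4695,-.2098,.104],['scene','side'],tol=30)
print(status.observe()['position'])
```

```text
[ 0.62783819 -0.22482717  0.16314984] [ 2.21728069 -2.21868134 -0.0112588 ] 29.35 [ 0.18202949 -0.98648029 -0.67612178]
finial ['wrist', 'side', 'scene'] [ 0.6316 -0.2053  0.0033] rms 0.53
finial ['wrist'] [ 6.321e-01 -2.044e-01  5.000e-04] rms 0.28
finial ['side'] [ 0.6374 -0.1992 -0.0106] rms 0.33
finial ['scene'] [ 0.6286 -0.2043  0.0007] rms 0.28
bulb ['scene', 'side'] [ 0.4685 -0.2118  0.1067] rms 0.68
bulb ['scene'] [ 0.4713 -0.2135  0.1107] rms 0.36
bulb ['side'] [ 0.4596 -0.2261  0.1343] rms 0.52
[ 0.63045286 -0.22544029  0.16896885]
```

>>> {"method": "play_rows", "body": {"hand": [0,0,0,0,0], "travel": [[-2,0,1],[0,0,5],[0,0,5],[0,0,4],[0,0,1.6]], "angular": [[0,0,0],[0,0,0],[0,0,0],[0,0,0],[0,0,0]]}}

```text
time_s: 30.48
position: [0.6286, -0.2044, -0.0009]
tcp_rot: [2.22, -2.219, -0.005]
force: [0.6, 0.4, 0.8]
width: 0.0852
grip_force: 0.0
```

>>> {"method": "play_rows", "body": {"hand": [0.2,0.3,0.4,0.5,0.7], "travel": [[0,0,0],[0,0,0],[0,0,0],[0,0,0],[0,0,0]], "angular": [[0,0,0],[0,0,0],[0,0,0],[0,0,0],[0,0,0]]}}

```text
time_s: 31.1
position: [0.631, -0.2055, 0.0034]
tcp_rot: [-2.221, 2.221, -0.002]
force: [-1.1, 0.2, 6.5]
width: 0.0379
grip_force: 59.8
```

>>> {"method": "play_rows", "body": {"hand": [1,1,1,1], "travel": [[0,0,0],[0,0,0],[0,0,0],[0,0,0]], "angular": [[0,0,0],[0,0,0],[0,0,0],[0,0,0]]}}

```text
time_s: 31.6
position: [0.631, -0.2055, 0.0034]
tcp_rot: [-2.221, 2.221, -0.002]
force: [-2.0, 2.0, 6.9]
width: 0.038
grip_force: 59.8
```

>>> {"method": "play_rows", "body": {"hand": [1,1,1,1,1], "travel": [[0,0,-3],[0,0,-5],[0,0,-5],[0,0,-5],[0,0,-1.6]], "angular": [[0,0,0],[0,0,0],[0,0,0],[0,0,0],[0,0,0]]}}

```text
time_s: 32.22
position: [0.6318, -0.2058, 0.2026]
tcp_rot: [-2.219, 2.219, -0.008]
force: [-0.6, -0.5, -0.2]
width: 0.038
grip_force: 60.4
```

>>> {"method": "play_rows", "body": {"hand": [1,1,1,1,1], "travel": [[0.2,5,0],[0.2,5,0],[0.1,4,0],[0,2.2,0],[0,0,0]], "angular": [[0,0,0],[0,0,0],[0,0,0],[0,0,0],[0,0,0]]}}

```text
time_s: 32.85
position: [0.4667, -0.2104, 0.1982]
tcp_rot: [-2.22, 2.222, 0.0]
force: [0.6, -0.2, -0.4]
width: 0.0381
grip_force: 60.4
```

Run:
```python
from h import *
s=status.observe(); P=np.array(s['position']);print(P,s['tcp_rot'],s['time_s'],s['force'])
measure('finial',P-[0,0,.0034],['scene','side','wrist'],tol=40)
print(status.observe()['position'])
ims=[shot(n,n+'7.png')[:,:,::-1] for n in ('side','wrist')]
cv2.imwrite('pics/c7.png',np.hstack([cv2.resize(ims[0][180:340,240:400],(400,400)),ims[1][:,120:520]]))
```

```text
[ 0.46667019 -0.2103619   0.19819574] [-2.22047590e+00  2.22181249e+00  2.24806874e-04] 32.85 [ 0.60931944 -0.1639992  -0.40934668]
side miss
finial ['scene', 'wrist'] [ 0.4687 -0.21    0.1961] rms 4.12
finial ['scene'] [ 0.1413 -0.053  -0.2892] rms 1.37
finial ['wrist'] [ 0.4688 -0.2095  0.1952] rms 1.02
[ 0.46882982 -0.2103535   0.1976202 ]
```

View pics/c7.png

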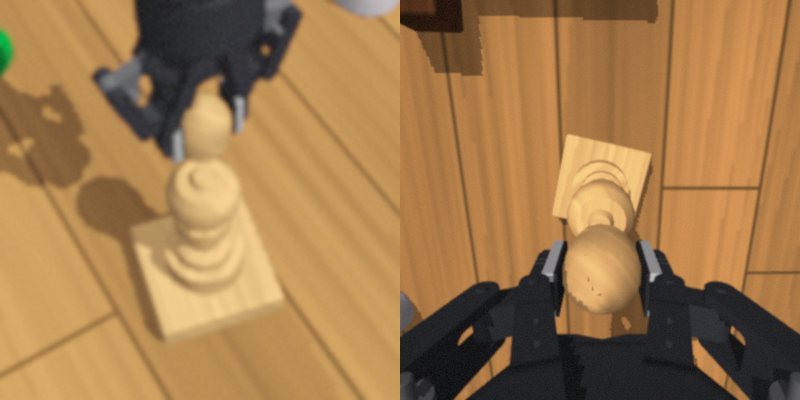

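The finial is upright and in line above the bulb's tenon. Lowering.

>>> {"method": "play_rows", "body": {"hand": [1,1,1,1,1], "travel": [[0,0,2.8],[0,0,0.8],[0,0,0.5],[0,0,0.3],[0,0,0]], "angular": [[0,0,0],[0,0,0],[0,0,0],[0,0,0],[0,0,0]]}}

```text
time_s: 33.88
position: [0.4685, -0.2105, 0.1543]
tcp_rot: [-2.221, 2.221, -0.0]
force: [-1.1, 0.3, -0.4]
width: 0.0383
grip_force: 60.4
```

>>> {"method": "play_rows", "body": {"hand": [1,1,1,1], "travel": [[0,0,0.1],[0,0,0.1],[0,0,0.1],[0,0,0]], "angular": [[0,0,0],[0,0,0],[0,0,0],[0,0,0]]}}

```text
time_s: 34.38
position: [0.4683, -0.2104, 0.151]
tcp_rot: [2.221, -2.221, -0.0]
force: [-0.3, -0.0, 0.3]
width: 0.0377
grip_force: 60.5
```

>>> {"method": "play_rows", "body": {"hand": [1,1,1], "travel": [[0,0,0.1],[0,0,0.1],[0,0,0]], "angular": [[0,0,0],[0,0,0],[0,0,0]]}}

```text
time_s: 34.75
position: [0.4685, -0.2105, 0.1493]
tcp_rot: [-2.222, 2.221, -0.001]
force: [-1.0, 0.7, 3.2]
width: 0.0381
grip_force: 60.8
```

Contact at the expected height of 0.1493. Releasing, rising and then moving aside.

>>> {"method": "play_rows", "body": {"hand": [0.6,0.3,0,0,0], "travel": [[0,0,0],[0,0,0],[0,0,0],[0,0,0],[0,0,0]], "angular": [[0,0,0],[0,0,0],[0,0,0],[0,0,0],[0,0,0]]}}

```text
time_s: 35.38
position: [0.4683, -0.2104, 0.1489]
tcp_rot: [2.221, -2.221, -0.0]
force: [0.6, 0.1, -0.3]
width: 0.0852
grip_force: 0.0
```

>>> {"method": "play_rows", "body": {"hand": [0,0,0,0,0], "travel": [[0,0,-2],[0,0,-4],[0,0,-4],[-5,-3,0],[-5,-3,0]], "angular": [[0,0,0],[0,0,0],[0,0,0],[0,0,0],[0,0,0]]}}

```text
time_s: 36.0
position: [0.529, -0.1097, 0.25]
tcp_rot: [-2.218, 2.222, -0.002]
force: [1.0, -0.2, -1.0]
width: 0.0857
grip_force: 0.0
```

>>> {"method": "play_rows", "body": {"hand": [0,0,0,0,0], "travel": [[-5,-3,0],[-5,-3,0],[0,0,0],[0,0,0],[0,0,0]], "angular": [[0,0,0],[0,0,0],[0,0,0],[0,0,0],[0,0,0]]}}

```text
time_s: 36.62
position: [0.5878, -0.0113, 0.2491]
tcp_rot: [2.22, -2.222, -0.0]
force: [0.1, 0.0, -0.0]
width: 0.0857
grip_force: 0.0
```

Run:
```python
from h import *
s=status.observe(); print(s['position'],s['time_s'],s['width'])
measure('finial',[.469,-.2105,.146],['scene','side'],tol=30)
ims=[shot(n,n+'8.png')[:,:,::-1] for n in ('side','scene')]
cv2.imwrite('pics/c8.png',np.hstack([cv2.resize(ims[0][180:340,240:400],(400,400)),cv2.resize(ims[1][140:300,150:310],(400,400))]))
```

```text
[ 0.58783324 -0.01129246  0.24913385] 36.625 0.08572443632198684
finial ['scene', 'side'] [ 0.4685 -0.2112  0.1491] rms 0.39
finial ['scene'] [ 0.4556 -0.2043  0.1282] rms 0.3
finial ['side'] [ 0.4667 -0.2141  0.1546] rms 0.37
```

View pics/c8.png

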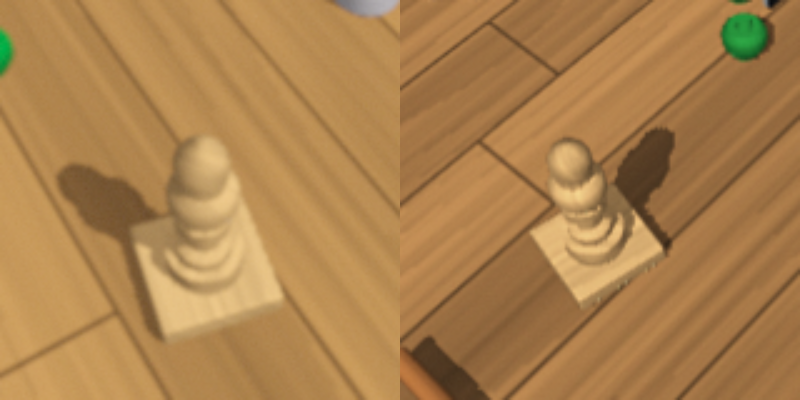

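Both views show the lamp stacked straight and upright on the plinth, with the robot clear. Handing in.

```bash
python3 -c "
from plant import order; print(order.close_job())"
```

```text
the job is handed in; nothing more can be done
None
```

The lamp is dry-fitted on its plinth in the order asked (disc, spool, bulb, finial); each piece was seated and let go before the next, the arm went nowhere near the chisel, mallet, wax tin or green look-alikes, and the job was handed in at about 37 s of the 136 s allowed.

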